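Post the coaster into the slotted coaster box

ROBOT

A 6-joint arm with a two-finger parallel gripper is mounted at the origin on a cart in front of the work surface, level with it; the furniture and walls round the work are solid. World frame = base frame: x ahead of the robot, y to its left, z up, the work surface at z = 0. Lengths are in m, angles in rad, forces in N, time in s.
With the tool pointing down it reaches from about 0.35 to 0.85 m from the base axis. Payload 8.1 kg.
Tool frame: the origin (TCP) lies at the very end of the fingers, on their centre line; the grasp point (between the pads) lies 19 mm behind it; z points along the fingers, y is the line along which they close (so a half turn about z gives the same grasp; the last joint's range is limited). The gripper opens to 93 mm and grips with 3 to 60 N. Pads are 15 mm wide; open, the fingers measure 128 mm over their backs; the gripper's body (75 mm by 188 mm) begins 65 mm behind the grasp point.
Start: joints at [1.156, 0.13, 1.488, -0, 1.523, -0.085], TCP at [0.194, 0.568, 0.219] pointing down, gripper open.
Joint ranges: [-2.96, 2.96], [-0.89, 2.26], [0.02, 2.5], [-1.34, 4.48], [0, 2.73], [-2.66, 2.66]. Speed limits (rad/s): [2.39, 2.39, 2.79, 3.14, 3.14, 3.14].

INTERFACE

Orientations are given as a rotation vector (axis times angle).
In Python, from plant import monitor, eyes, ticket gives the robot as it stands.
- The arm moves only by the tool arm_command, never from a script. Its argument "deltas" is a list that holds one entry, the list of rows, each a list of 6 numbers: the shift along the world's x, y, z in cm, then the turn, a rotation vector about the world's x, y, z in degrees. In form: [[[tx, ty, tz, rx, ry, rz], ...]]. A call has 1 to 12 rows; each row shifts and turns the commanded pose from where the row before left it; what a row does not reach is not made up. A row lasts 1/12 s, in which the tool goes at most 41.7 mm and 7.16 degrees, less where a joint would pass 70% of its speed; a pose out of reach is approached as far as the arm can. A call is refused whole if a number of a shift passes 4.17 or a number of a turn 7.16, either way. A call with a gripper value outside its range is refused whole. "gripper" is the opening, from -1 (shut) to 1 (fully open), set as the call begins (left out, the last holds). The fingers move at their own pace and stop on an object; "squeeze" is the grip in N (left out, the last holds). Time passes only in rows, so rows that do not move let the fingers close. It gives the time, the measured TCP pose, the force, the opening and the grip force at its end, in the units of the state.
- monitor.read_state(): the state, without advancing time (a new reading comes with each control period).
- eyes.read_camera(name): name is "scene" or "top" or "wrist"; returns the picture (420x560x3 uint8, blue, green, red); there is no depth.
- eyes.camera_model(name): a dict with "fx", "fy", "cx", "cy" (pixels), "rvec" (rotation vector, rad) and "tvec" (3), from world to camera coordinates, as OpenCV has them. Camera axes: x right, y down, z forward; pixel columns grow to the right and rows downward; lengths in m; the calibration is good to about 2 mm. The wrist camera is an equidistant fisheye: a pixel r from the principal point sees the ray r / f radians off the axis. A picture is of the moment at which its call begins: read the wrist's pose just before it. camera_model takes no time and is no camera call; for the wrist camera it gives the pose at the moment of the call.
- ticket.close_job(): hands the job in; it is judged then, once.
The state is a dict: "t": time; "q": joint angles; "dq": joint speeds; "joint_torque": joint torques, N m; "tool_pos": TCP position; "orientation": TCP orientation; "force": force on the tool from outside, world axes, zero at the start; "wrist_torque": the same for the moment, N m; "opening": finger opening in m; "gripper_force": force on a finger pad.
Only numpy, scipy, OpenCV 4.12 (cv2) and the standard library are available. Lean on these libraries where they do the work, as an engineer would, in place of code of your own. Each camera call takes 0.05 s, during which the arm holds its last target. There are 200 camera calls.

TASK

Put the leather coaster away: take it out of its wooden stand, feel for the slot in the lid of the dark coaster box, and push the coaster gently down through the slot, past the sprung rollers, until it drops inside. Do not force it: never bear on the box, or press the coaster on it, with more than 25 N. Leave the jigger, pepper mill and salt cellar standing where they are.

Things in the scene. Friction and masses are not known exactly. Their poses are not given: they have to be found in the camera images.
- coaster: Round brown leather coaster, 96 mm across, 8 mm thick, 50 to 80 g, on edge in the stand's groove, lower 34 mm between its cheeks, upper edge about 100 mm above the worktop; may lean up to 4 degrees. Origin: centre of one flat face (the coaster's middle is 4 mm along its z; the rim about 48 mm all round). Its z is the disc axis, level here, across the groove.
- stand: Fixed pale wooden stand, 112 (x) x 50 (y) x 40 mm high, with a groove 10 mm wide along its x axis through its middle; groove floor 6 mm above the worktop. Origin: centre of its underside on the worktop.
- caddy: Fixed dark wooden coaster box, 160 (x) x 84 (y) mm, with a lighter wooden lid 168 x 92 x 8 mm whose top is 125 mm above the worktop; inner floor 6 mm above it. Origin: centre of the box's underside, z up. The pose is that of the box, not of the lid, which sits very stiffly (18 N to shift it) up to 8 mm off centre to either side along the box's y, different each time.
- lid_centre (a point): Point on the box's middle axis at the height of the lid's top. The lid's one brass-edged slot runs along the box's x, 106 mm long, 11 mm wide, with brass cheeks 12 mm apart below it to 38 mm under the lid's top. It is centred here along x, but its middle line lies anywhere from -8 to +8 mm off along the box's y, with the lid: feel for it.
- nip (a point): Point on the box's middle axis, 30 mm below the lid's top, level with the axes of two sprung rollers (radius 8 mm) at the slot's ends, 84 mm apart. A coaster let down the slot rests on them, its upper edge about 38 mm above the lid. 5 to 10 N down on that edge spreads them (if it leans and binds, ease off and press 2 mm to one side); at about 15 mm above the lid they let it drop into the box.
- jigger: Loose brass jigger, 44 mm across and 91 mm tall, standing; origin at the centre of its foot. Leave it alone.
- pepper_mill: Loose wooden pepper mill, 58 mm across and 140 mm tall, standing; origin at the centre of its foot. Leave it alone.
- salt_cellar: Loose round wooden salt cellar, about 90 mm across and 58 mm tall; origin at the centre of its underside. Leave it alone.
There are look-alikes about, which are no part of the job. What is shaped like the coaster but yellow is not meant.

How it is judged:
By the outcome, as a careful person would: the job done as asked, in the order asked, and still so for the second after the job is handed in, with the robot touching nothing.
It also fails if it takes over 72 s, if anything falls off the work surface, if the arm or the gripper's body presses on something with over 40 N, if the wrist force passes 120 N, or if a joint passes its speed limit or range.

## Working session

There is one attempt and no reset: what is moved stays moved. The work goes in short steps, Python scripts to look and compute and a tool call to move; the robot and the scene stay as the last step left them, time stands still between calls to the robot, and variables do not carry over. Pictures are saved under pics/ and viewed, at most 10 in all, crops included, and the job is handed in when it is done.

Besides the shell and the picture viewer there is one more tool, called after "Emit:" as name(argument=value, ...) on one line, values as JSON. arm_command: Moves the arm, as the interface text tells. Its arguments: {"type":"object","properties":{"deltas":{"type":"array"},"gripper":{"type":"number"},"squeeze":{"type":"number"}},"required":["deltas"]}

```bash
mkdir -p pics; ls; cat > h.py <<'E'
import numpy as np, cv2
from plant import monitor, eyes, ticket
def ray(name,uv,m=None):
    m=m or eyes.camera_model(name); R=cv2.Rodrigues(np.array(m["rvec"],float))[0]; t=np.array(m["tvec"],float)
    x=(uv[0]-m["cx"])/m["fx"]; y=(uv[1]-m["cy"])/m["fy"]
    if name=="wrist":
        r=np.hypot(x,y); s=np.sin(r)/r if r>1e-9 else 1; d=np.array([x*s,y*s,np.cos(r)])
    else: d=np.array([x,y,1.])
    return -R.T@t, R.T@d
def onz(name,uv,z,m=None):
    o,d=ray(name,uv,m); return o+d*(z-o[2])/d[2]
def proj(name,p,m=None):
    m=m or eyes.camera_model(name); R=cv2.Rodrigues(np.array(m["rvec"],float))[0]
    c=R@np.array(p,float)+np.array(m["tvec"],float).ravel()
    if name=="wrist":
        th=np.arctan2(np.hypot(c[0],c[1]),c[2]); k=th/np.hypot(c[0],c[1])
        return m["cx"]+m["fx"]*c[0]*k, m["cy"]+m["fy"]*c[1]*k
    return m["cx"]+m["fx"]*c[0]/c[2], m["cy"]+m["fy"]*c[1]/c[2]
E
python3 - <<'E'
from h import *
a=eyes.read_camera("scene");b=eyes.read_camera("top")
cv2.imwrite("pics/scene.png",a);cv2.imwrite("pics/top.png",b)
for n in("scene","top"):
    m=eyes.camera_model(n);print(m, ray(n,(280,210))[0])
s=monitor.read_state();print(s)
E
```

```text
pics
{'fx': 399.9556827209077, 'fy': 399.9556827209077, 'cx': 278.5394367917003, 'cy': 209.92336943887398, 'rvec': array([ 2.08245507, -1.03239974,  0.44749751]), 'tvec': array([-0.37169139,  0.32753333,  0.73835602])} [-0.03596014 -0.51640622  0.72293407]
{'fx': 471.6965933067765, 'fy': 471.6965933067765, 'cx': 285.39637540384945, 'cy': 202.09270715764546, 'rvec': array([ 2.15071129, -2.14697504,  0.18152659]), 'tvec': array([-0.08720138,  0.49400212,  1.33936205])} [ 0.28398008 -0.06524906  1.40022525]
{'t': 0.1, 'q': array([ 1.15560731e+00,  1.31067853e-01,  1.48916722e+00, -4.84121517e-05,
        1.52299502e+00, -8.53985980e-02]), 'dq': array([ 0.00042644, -0.00029032, -0.00225809,  0.00066271, -0.00069295,
        0.00089885]), 'joint_torque': array([ 1.80771884e-03, -5.61337709e+01, -4.93096304e+01,  7.70818535e-02,
        2.91570404e-02, -4.87880789e-05]), 'tool_pos': array([0.19409544, 0.56719857, 0.2177047 ]), 'orientation': array([-5.15626487e-01, -3.09862447e+00,  2.51046364e-03]), 'force': array([ 0.36459658, -0.03068275,  0.26571495]), 'wrist_torque': array([-0.01713501,  0.02924936,  0.01867852]), 'gripper_force': 0.0, 'opening': 0.09314576628221173}
```

View pics/scene.png

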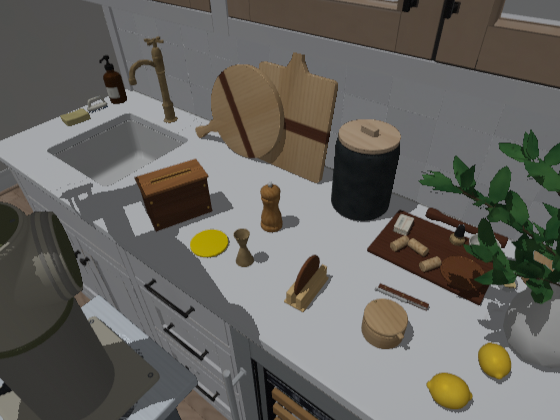

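View pics/top.png

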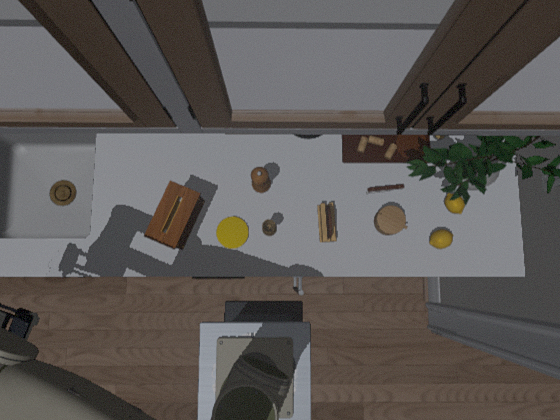

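Candidates for the coaster are the brown disc on edge in the stand (scene 308,273; top 327,220), the yellow disc lying flat (scene 209,243), and a reddish round on the tray (scene 463,270). I choose the one in the stand. The box is at scene (174,193), top (174,215). Next, one close crop to check.

```bash
python3 - <<'E'
from h import *
a=cv2.imread("pics/scene.png");b=cv2.imread("pics/top.png")
f=lambda im,x,y,w,h,k:cv2.resize(im[y:y+h,x:x+w],None,fx=k,fy=k,interpolation=cv2.INTER_CUBIC)
A=np.hstack([f(a,270,240,75,75,5),f(a,125,155,95,75,4)[:, :380] if 0 else cv2.resize(a[155:230,125:220],(400,375),interpolation=cv2.INTER_CUBIC)])
B=np.hstack([f(b,305,190,45,60,3.75) if 0 else cv2.resize(b[195:245,300:350],(375,225) if 0 else (225,225),interpolation=cv2.INTER_CUBIC),cv2.resize(b[170:260,135:225],(225,225),interpolation=cv2.INTER_CUBIC)])
B=np.hstack([B,np.zeros((225,A.shape[1]-B.shape[1],3),np.uint8)])
cv2.imwrite("pics/crop1.png",np.vstack([A,B]))
E
```

```text
(no output)
```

View pics/crop1.png

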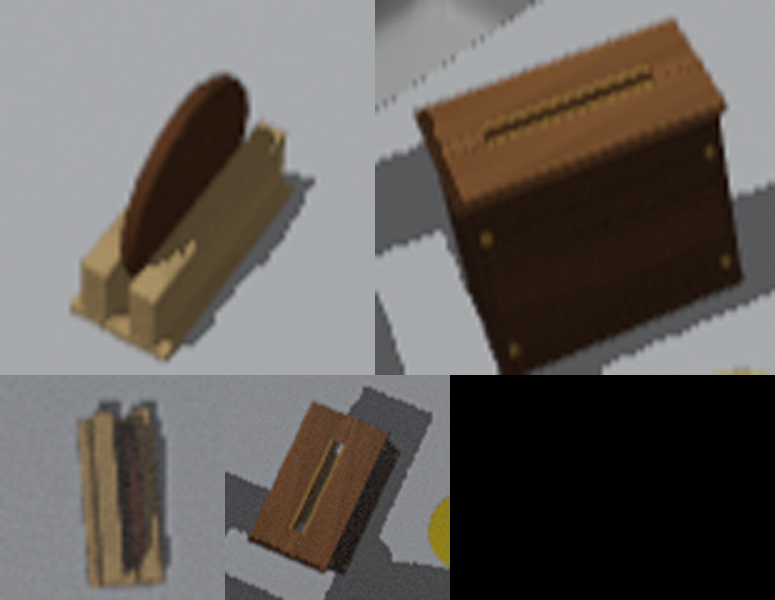

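The crop confirms it: a brown disc on edge in the pale stand, and a dark box whose lid has a brass slot. Next I'll get coarse positions.

```bash
python3 - <<'E'
from h import *
np.set_printoptions(precision=4,suppress=True)
c=[onz("top",p,.125) for p in [(169.8,181.2),(201,192.8),(175,248.8),(145,236)]]
print("lid",*c,"ctr",np.mean(c,0)); 
for i in range(4): print(np.linalg.norm(c[i]-c[i-1]),np.degrees(np.arctan2(*(c[i]-c[i-1])[1::-1])))
T=lambda u,v:((u-225)/2.5+135,(v-375)/2.5+170)
s=[onz("top",T(*p),.125) for p in[(338,445),(300,530)]];print("slot",*s,np.mean(s,0),np.linalg.norm(s[0]-s[1]))
# scene view slot & lid, crop scale 400/95, 5
S=lambda u,v:((u-375)/(400/95)+125,v/5+155)
s=[onz("scene",S(*p),.125) for p in[(485,135),(653,72)]];print("slot sc",*s,np.mean(s,0))
c=[onz("scene",S(*p),.125) for p in[(418,110),(672,22),(724,103),(462,206)]];print("lid sc",*c,np.mean(c,0))
G=lambda u,v:(u/5+270,v/5+240)
print("stand feet sc",onz("scene",G(70,312),0),onz("scene",G(168,360),0),"far top",onz("scene",G(285,133),.04))
K=lambda u,v:(u/4.5+300,(v-375)/4.5+195)
print("stand top cnrs",[onz("top",K(*p),.04)[:2] for p in[(80,418),(88,585),(165,580),(150,408)]])
print("coaster apex sc@.1",onz("scene",G(220,78),.1))
E
```

```text
lid [0.5379 0.2323 0.125 ] [0.5059 0.146  0.125 ] [0.3531 0.2114 0.125 ] [0.3873 0.2931 0.125 ] ctr [0.446  0.2207 0.125 ]
0.16242531285657896 -22.006346216932208
0.09202916899061231 -110.3634554492403
0.16621121293663746 156.83560194908785
0.08863913093401238 67.27388715412998
slot [0.4913 0.2022 0.125 ] [0.3982 0.2399 0.125 ] [0.4447 0.221  0.125 ] 0.10041474145289468
slot sc [0.3986 0.241  0.125 ] [0.4963 0.2004 0.125 ] [0.4474 0.2207 0.125 ]
lid sc [0.388  0.2915 0.125 ] [0.5359 0.2255 0.125 ] [0.5029 0.1448 0.125 ] [0.3539 0.2057 0.125 ] [0.4452 0.2169 0.125 ]
stand feet sc [ 0.3802 -0.1907  0.    ] [ 0.3857 -0.239   0.    ] far top [ 0.4921 -0.2272  0.04  ]
stand top cnrs [array([ 0.4869, -0.1809]), array([ 0.3787, -0.1849]), array([ 0.382 , -0.2344]), array([ 0.4936, -0.2264])]
coaster apex sc@.1 [ 0.455  -0.2144  0.1   ]
```

Emit:
arm_command(deltas=[[[2.1,-2.9,0.25,0,0,-0.3],[2.1,-2.9,0.25,0,0,-0.3],[2.1,-2.9,0.25,0,0,-0.3],[2.1,-2.9,0.25,0,0,-0.3],[2.1,-2.9,0.25,0,0,-0.3],[2.1,-2.9,0.25,0,0,-0.3],[2.1,-2.9,0.25,0,0,-0.3],[2.1,-2.9,0.25,0,0,-0.3],[2.1,-2.9,0.25,0,0,-0.3],[2.1,-2.9,0.25,0,0,-0.3],[2.1,-2.9,0.25,0,0,-0.3],[2.1,-2.9,0.25,0,0,-0.3]]])

```text
t: 1.1
tool_pos: [0.4468, 0.218, 0.2484]
orientation: [-0.613, -3.081, 0.0]
force: [0.5, -0.7, -0.8]
opening: 0.0929
gripper_force: 0.0
```

Emit:
arm_command(deltas=[[[0,0,0,0,0,0],[0,0,0,0,0,0],[0,0,0,0,0,0]]])

```text
t: 1.35
tool_pos: [0.4459, 0.2198, 0.2482]
orientation: [-0.614, -3.08, 0.0]
force: [0.1, 0.5, -0.5]
opening: 0.0926
gripper_force: 0.0
```

```bash
python3 - <<'E'
from h import *
m=eyes.camera_model("wrist");im=eyes.read_camera("wrist");cv2.imwrite("pics/w1.png",im)
import pickle;pickle.dump(m,open("w1.pkl","wb"))
print(m,ray("wrist",(280,210),m)); print(proj("wrist",(.446,.22,.125),m),proj("wrist",(.435,-.208,.1),m))
E
```

```text
{'fx': 325.19226210127806, 'fy': 325.19226210127806, 'cx': 279.4882892162127, 'cy': 210.01527179215225, 'rvec': array([-2.42984895, -1.62204911, -0.21051747]), 'tvec': array([-0.37447732, -0.35301917,  0.33546803])} (array([0.38016879, 0.24716408, 0.41445892]), array([ 0.23526163, -0.09478898, -0.96729882]))
(np.float64(279.301054407484), np.float64(205.06054405740375)) (np.float64(13.803724272469935), np.float64(301.81404908887316))
```

View pics/w1.png

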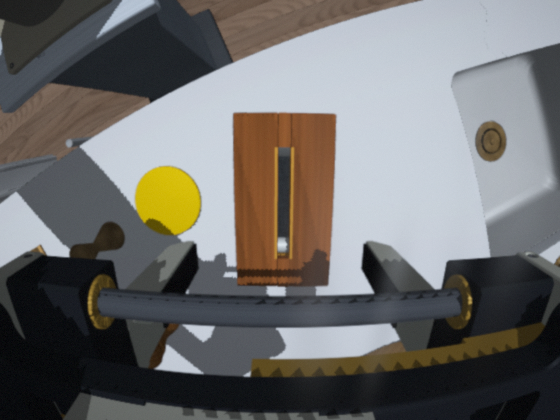

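The wrist view shows the lid at rows 112–285, cols 233–336. The brass slot is at cols 275–294, rows 147–260, with a roller visible near (282,245).

```bash
python3 - <<'E'
from h import *;import pickle
np.set_printoptions(precision=4,suppress=True)
m=pickle.load(open("w1.pkl","rb"));im=cv2.imread("pics/w1.png")
g=im[:,:,2].astype(int); 
for r in (160,180,200,220,235): print(r,list(im[r,270:300,2]))
# col profile at middle
h=cv2.cvtColor(im,cv2.COLOR_BGR2HSV)
mask=((h[:,:,0]>18)&(h[:,:,0]<30)&(h[:,:,1]>110)&(h[:,:,2]>120)).astype(np.uint8);mask[:,:265]=0;mask[:,305:]=0;mask[:140]=0;mask[265:]=0
ys,xs=np.nonzero(mask);print(len(xs))
P=np.array([onz("wrist",(x,y),.125,m) for x,y in zip(xs,ys)])[:,:2]
rc=cv2.minAreaRect((P*1000).astype(np.float32));print("brass rect",rc)
c=np.array([onz("wrist",p,.125,m)[:2] for p in[(233,112.5),(336,113),(329,285.5),(238,285)]])
print(c,c.mean(0),[np.linalg.norm(c[i]-c[i-1]) for i in range(4)],np.degrees(np.arctan2(*(c[[0,1]].mean(0)-c[[2,3]].mean(0))[::-1])))
E
```

```text
160 [np.uint8(131), np.uint8(133), np.uint8(133), np.uint8(138), np.uint8(156), np.uint8(186), np.uint8(183), np.uint8(145), np.uint8(77), np.uint8(41), np.uint8(42), np.uint8(41), np.uint8(46), np.uint8(44), np.uint8(46), np.uint8(44), np.uint8(46), np.uint8(48), np.uint8(46), np.uint8(56), np.uint8(101), np.uint8(161), np.uint8(187), np.uint8(175), np.uint8(137), np.uint8(118), np.uint8(115), np.uint8(116), np.uint8(118), np.uint8(124)]
180 [np.uint8(135), np.uint8(133), np.uint8(138), np.uint8(142), np.uint8(155), np.uint8(181), np.uint8(179), np.uint8(144), np.uint8(77), np.uint8(48), np.uint8(41), np.uint8(47), np.uint8(43), np.uint8(43), np.uint8(43), np.uint8(46), np.uint8(44), np.uint8(46), np.uint8(50), np.uint8(66), np.uint8(112), np.uint8(173), np.uint8(180), np.uint8(165), np.uint8(134), np.uint8(121), np.uint8(116), np.uint8(116), np.uint8(116), np.uint8(116)]
200 [np.uint8(138), np.uint8(136), np.uint8(141), np.uint8(148), np.uint8(166), np.uint8(182), np.uint8(177), np.uint8(136), np.uint8(72), np.uint8(44), np.uint8(45), np.uint8(48), np.uint8(45), np.uint8(46), np.ui
[... 768 characters left out ...]
p.uint8(170), np.uint8(112), np.uint8(62), np.uint8(46), np.uint8(49), np.uint8(48), np.uint8(48), np.uint8(46), np.uint8(47), np.uint8(47), np.uint8(48), np.uint8(52), np.uint8(61), np.uint8(102), np.uint8(166), np.uint8(176), np.uint8(155), np.uint8(126), np.uint8(119), np.uint8(120), np.uint8(120), np.uint8(123), np.uint8(129), np.uint8(132)]
354
brass rect ((447.2503967285156, 223.89797973632812), (16.118314743041992, 103.7209701538086), 67.26714324951172)
[[0.3524 0.2146]
 [0.3875 0.2987]
 [0.5422 0.2343]
 [0.5063 0.15  ]] [0.4471 0.2244] [np.float64(0.16689485805776463), np.float64(0.09116519606525438), np.float64(0.16755924670980396), np.float64(0.09155994924601496)] 157.3215286771446
```

Emit:
arm_command(deltas=[[[-0.05,-3.5,0.2,0,0,2.5],[-0.05,-3.5,0.2,0,0,2.5],[-0.05,-3.5,0.2,0,0,2.5],[-0.05,-3.5,0.2,0,0,2.5],[-0.05,-3.5,0.2,0,0,2.5],[-0.05,-3.5,0.2,0,0,2.5],[-0.05,-3.5,0,0,0,2.5],[-0.05,-3.5,0,0,0,2.5],[-0.05,-3.5,0,0,0,2.5],[-0.05,-3.5,0,0,0,2.5],[-0.05,-3.5,0,0,0,2.5],[-0.1,-3.5,0,0,0,0.0]]])

```text
t: 2.4
tool_pos: [0.44, -0.2004, 0.2606]
orientation: [-0.146, 3.138, 0.0]
force: [1.2, 0.9, -0.5]
opening: 0.0928
gripper_force: 0.0
```

Emit:
arm_command(deltas=[[[-0.4,-0.7,-1,0,0,0],[0,0,-1,0,0,0],[0,0,0,0,0,0],[0,0,0,0,0,0]]])

```text
t: 2.73
tool_pos: [0.4356, -0.2051, 0.2394]
orientation: [0.14, -3.137, -0.003]
force: [-0.2, -0.1, 0.2]
opening: 0.0929
gripper_force: 0.0
```

```bash
python3 - <<'E'
from h import *
m=eyes.camera_model("wrist");im=eyes.read_camera("wrist");cv2.imwrite("pics/w2.png",im)
import pickle;pickle.dump(m,open("w2.pkl","wb"))
print(ray("wrist",(280,210),m)); print(proj("wrist",(.435,-.208,.1),m),proj("wrist",(.435,-.208,.04),m))
E
```

```text
(array([ 0.36482392, -0.21137552,  0.40569241]), array([ 0.25218424,  0.0276117 , -0.96728522]))
(np.float64(275.3564168289855), np.float64(200.013512592604)) (np.float64(275.8170245811682), np.float64(188.28325699331944))
```

View pics/w2.png

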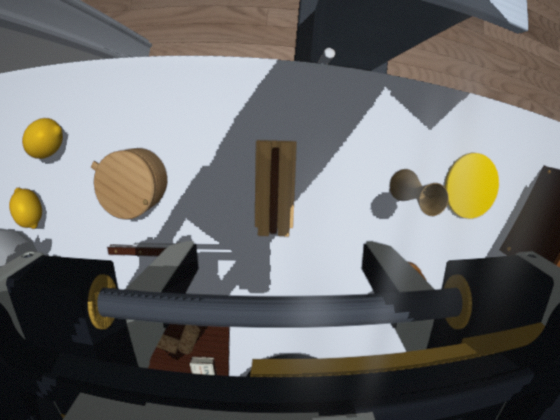

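The wrist view shows the stand at cols 255–297, rows 141–237, with the coaster as the dark strip near col 275, rows 147–233. Next I'll measure the strip's edges.

```bash
python3 - <<'E'
from h import *;import pickle
np.set_printoptions(precision=4,suppress=True,linewidth=200)
m=pickle.load(open("w2.pkl","rb"));im=cv2.imread("pics/w2.png")
for r in range(144,240,8): print(r,im[r,252:300:1,2].tolist())
for r in (150,230):print(onz("wrist",(275,r),.1,m),onz("wrist",(275,r),.04,m))
c=np.array([onz("wrist",p,.04,m)[:2] for p in[(256,141),(296.5,142),(296,236),(255.5,236)]])
print(c,c.mean(0),[np.linalg.norm(c[i]-c[i-1]) for i in range(4)],np.degrees(np.arctan2(*(c[[2,3]].mean(0)-c[[0,1]].mean(0))[::-1])))
cr=cv2.convertScaleAbs(im[135:245,225:325],alpha=2.5);cv2.imwrite("pics/w2c.png",cv2.resize(cr,None,fx=5,fy=5,interpolation=cv2.INTER_CUBIC))
E
```

```text
144 [93, 92, 92, 88, 87, 88, 87, 90, 94, 96, 95, 97, 94, 96, 97, 96, 96, 92, 90, 80, 86, 91, 93, 92, 88, 84, 83, 84, 83, 89, 93, 96, 95, 96, 94, 95, 97, 94, 93, 89, 91, 89, 89, 93, 89, 94, 91, 95]
152 [93, 93, 88, 91, 85, 85, 85, 85, 85, 90, 92, 93, 94, 95, 97, 94, 94, 91, 85, 58, 38, 30, 34, 32, 35, 32, 42, 67, 77, 86, 93, 93, 95, 96, 97, 97, 96, 91, 92, 92, 89, 89, 90, 89, 90, 92, 94, 97]
160 [93, 94, 91, 88, 86, 85, 81, 82, 84, 86, 85, 86, 86, 86, 87, 87, 83, 80, 70, 46, 35, 33, 33, 35, 33, 35, 42, 66, 78, 86, 88, 85, 86, 85, 86, 86, 91, 87, 85, 84, 84, 90, 87, 88, 90, 93, 96, 93]
168 [91, 94, 93, 85, 84, 85, 79, 84, 85, 86, 85, 86, 86, 87, 86, 85, 82, 77, 63, 45, 34, 36, 34, 36, 34, 36, 50, 73, 84, 87, 85, 83, 86, 85, 88, 87, 85, 83, 84, 82, 87, 92, 90, 91, 94, 95, 95, 95]
176 [92, 93, 91, 85, 82, 83, 83, 84, 84, 86, 84, 86, 85, 86, 86, 84, 81, 75, 58, 41, 36, 35, 36, 36, 37, 36, 53, 75, 86, 87, 86, 88, 89, 87, 90, 87, 86, 84, 83, 84, 89, 94, 91, 92, 94, 98, 97, 98]
184 [95, 92, 92, 84, 81, 84, 85, 86, 84, 85, 86, 87, 89, 88, 88, 86, 84, 75, 51, 39, 35, 36, 38, 36, 39, 43, 60, 76
[... 968 characters left out ...]
6, 76, 56, 36, 36, 34, 36, 37, 38, 48, 71, 82, 88, 86, 86, 90, 88, 92, 92, 91, 92, 95, 130, 184, 199, 196, 192, 201, 207, 207, 206, 205, 206]
232 [94, 94, 93, 96, 92, 87, 86, 83, 85, 84, 87, 87, 88, 88, 87, 83, 81, 65, 45, 36, 37, 36, 36, 39, 55, 82, 87, 86, 87, 87, 90, 91, 92, 95, 98, 107, 125, 172, 201, 207, 208, 207, 206, 207, 207, 206, 204, 207]
[ 0.387  -0.2125  0.1   ] [ 0.3914 -0.2127  0.04  ]
[ 0.4653 -0.2057  0.1   ] [ 0.4851 -0.2046  0.04  ]
[[ 0.383  -0.2348]
 [ 0.3802 -0.1896]
 [ 0.4904 -0.1791]
 [ 0.4946 -0.2272]] [ 0.4371 -0.2077] [np.float64(0.11186794481780986), np.float64(0.04532815733597932), np.float64(0.11067611194223818), np.float64(0.04826379096508373)] 4.67458420911398
```

View pics/w2c.png

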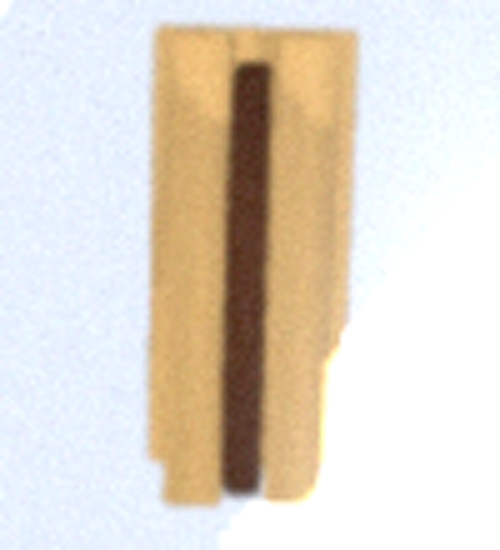

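```bash
python3 - <<'E'
from h import *;import pickle
np.set_printoptions(precision=4,suppress=True,linewidth=200)
m=pickle.load(open("w2.pkl","rb"));im=cv2.imread("pics/w2.png")[:,:,2].astype(float)
for n in range(148,236,6):
    p=im[n-1:n+2].mean(0); x=np.arange(262,288); v=p[262:288]; th=61
    i=np.where(v<th)[0]; a,b=i[0],i[-1]
    L=x[a]-(th-v[a])/(v[a-1]-v[a]); R=x[b]+(th-v[b])/(v[b+1]-v[b])
    q=[onz("wrist",((L+R)/2,n),z,m) for z in(.1,.06)]
    z=.052
    for _ in range(5):
        c=onz("wrist",((L+R)/2,n),z,m); z=.052+np.sqrt(max(0,.048**2-(c[0]-.437)**2))
    ax=-.2077+(c[0]-.4371)*np.tan(np.radians(4.67))
    w=np.linalg.norm(onz("wrist",(L,n),z,m)-onz("wrist",(R,n),z,m))
    print(n,round(L,1),round(R,1),c,"off axis mm",(c[1]-ax)*1000,"w",w*1000)
E
```

```text
148 271.7 278.6 [ 0.3883 -0.2127  0.052 ] off axis mm -1.0100761069796182 w 7.442928152986566
154 270.8 278.8 [ 0.3932 -0.2125  0.0717] off axis mm -1.2037469981984183 w 8.217093252460899
160 270.4 278.8 [ 0.3985 -0.2121  0.0807] off axis mm -1.253262810330391 w 8.35147414653575
166 270.0 278.5 [ 0.4039 -0.2119  0.0867] off axis mm -1.4962773299600496 w 8.42006432151245
172 269.7 278.4 [ 0.4092 -0.2116  0.0911] off axis mm -1.5920663268306767 w 8.452769577929635
178 269.6 278.3 [ 0.4146 -0.2112  0.0945] off axis mm -1.6460134901432888 w 8.435180608368213
184 269.6 278.0 [ 0.4201 -0.2108  0.0969] off axis mm -1.746889924900935 w 8.120970260702048
190 269.5 277.7 [ 0.4256 -0.2106  0.0986] off axis mm -1.9191867274648 w 7.890361922631206
196 269.2 277.7 [ 0.4313 -0.2102  0.0997] off axis mm -1.9863529113248735 w 8.19434529471223
202 269.2 277.5 [ 0.4371 -0.2098  0.1   ] off axis mm -2.0684373763538155 w 7.991702712185399
208 268.9 277.3 [ 0.4432 -0.2095  0.0996] off axis mm -2.321787130926456 w 8.188872045675296
214 268.8 277.1 [ 0.4496 -0.2091  0.0983] off axis mm -2.451951340993186 w 8.13399691567127
220 268.8 277.0 [ 0.4565 -0.2087  0.0959] off axis mm -2.5363549543597763 w 8.112902131617378
226 268.7 276.7 [ 0.4641 -0.2083  0.0915] off axis mm -2.786719776971258 w 8.083276777775529
232 269.3 276.2 [ 0.4737 -0.2076  0.0818] off axis mm -2.8966851409040206 w 7.178765439818486
```

The coaster's top edge is centred at about (0.437, -0.210), upright, yaw about 4°. I'll descend with the fingers part open.

Emit:
arm_command(deltas=[[[0.14,-0.47,-0.5,0,0,-1],[0,0,-2,0,0,0],[0,0,-2.5,0,0,0],[0,0,-2.5,0,0,0],[0,0,-2.5,0,0,0],[0,0,-2.5,0,0,0],[0,0,-2,0,0,0],[0,0,-1.5,0,0,0],[0,0,-1,0,0,0],[0,0,0,0,0,0],[0,0,0,0,0,0]]], gripper=-0.1, squeeze=20)

```text
t: 3.7
tool_pos: [0.4374, -0.2117, 0.0708]
orientation: [0.11, -3.139, -0.0]
force: [-0.6, -1.1, -0.8]
opening: 0.0423
gripper_force: 0.0
```

Emit:
arm_command(deltas=[[[0,0,0,0,0,0],[0,0,0,0,0,0],[0,0,0,0,0,0],[0,0,0,0,0,0],[0,0,0,0,0,0],[0,0,0,0,0,0]]], gripper=-1)

```text
t: 4.2
tool_pos: [0.4374, -0.212, 0.0709]
orientation: [-0.109, 3.139, 0.0]
force: [1.8, 4.3, 3.8]
opening: 0.0079
gripper_force: 20.0
```

Emit:
arm_command(deltas=[[[0,0.15,0,0,0,0],[0,0,0.6,0,0,0],[0,0,1,0,0,0],[0,0,1.5,0,0,0],[0,0,2,0,0,0],[0,0,2,0,0,0],[0,0,2,0,0,0],[0,0,2,0,0,0],[0,0,2,0,0,0],[0,0,2,0,0,0],[0,0,1.5,0,0,0],[0,0,0.4,0,0,0]]])

```text
t: 5.2
tool_pos: [0.4384, -0.2112, 0.2448]
orientation: [-0.11, 3.135, -0.005]
force: [-0.3, -0.1, -1.0]
opening: 0.0076
gripper_force: 20.0
```

Emit:
arm_command(deltas=[[[0.05,2,0,0,0,-1.5],[0.05,3.1,0,0,0,-2],[0.05,3.1,0,0,0,-2],[0.05,3.1,0,0,0,-2],[0.1,3.1,0,0,0,-2],[0.1,3.1,0,0,0,-2],[0.1,3.1,0,0,0,-2],[0.1,3.1,0,0,0,-2],[0.1,3.1,0,0,0,-2],[0.1,3.1,0,0,0,-2],[0.05,3.1,0,0,0,-2],[0.05,3.1,0,0,0,-2]]])

```text
t: 6.2
tool_pos: [0.4456, 0.152, 0.2404]
orientation: [-0.534, -3.095, 0.0]
force: [0.9, 0.2, -0.3]
opening: 0.0078
gripper_force: 20.0
```

Emit:
arm_command(deltas=[[[0,3.1,0,0,0,-2],[0,2,0,0,0,-1.2],[0,1.8,0,0,0,0],[0,0.5,0,0,0,0],[0,0,-1,0,0,0],[0,0,-1,0,0,0],[0,0,-0.5,0,0,0],[0,0,0,0,0,0],[0,0,0,0,0,0],[0,0,0,0,0,0]]])

```text
t: 7.03
tool_pos: [0.4464, 0.2238, 0.2157]
orientation: [0.62, 3.08, -0.0]
force: [-0.3, 0.8, -0.1]
opening: 0.0079
gripper_force: 20.0
```

```bash
python3 - <<'E'
from h import *
m=eyes.camera_model("wrist");s=monitor.read_state();im=eyes.read_camera("wrist");cv2.imwrite("pics/w3.png",im)
import pickle;pickle.dump(m,open("w3.pkl","wb"))
print(s["tool_pos"],s["orientation"],s["force"])
print(proj("wrist",(.447,.224,.125),m),proj("wrist",s["tool_pos"],m))
cr=im[60:300,180:380];cv2.imwrite("pics/w3c.png",cv2.resize(cv2.convertScaleAbs(cr,alpha=1.6),None,fx=2.5,fy=2.5,interpolation=cv2.INTER_CUBIC))
E
```

```text
[0.44636151 0.22379785 0.21574032] [ 6.19879590e-01  3.07975052e+00 -7.96152918e-05] [-0.32498618  0.80669456 -0.11567787]
(np.float64(279.4990901283078), np.float64(215.02265406925417)) (np.float64(278.9469697766124), np.float64(258.2456403638541))
```

View pics/w3c.png

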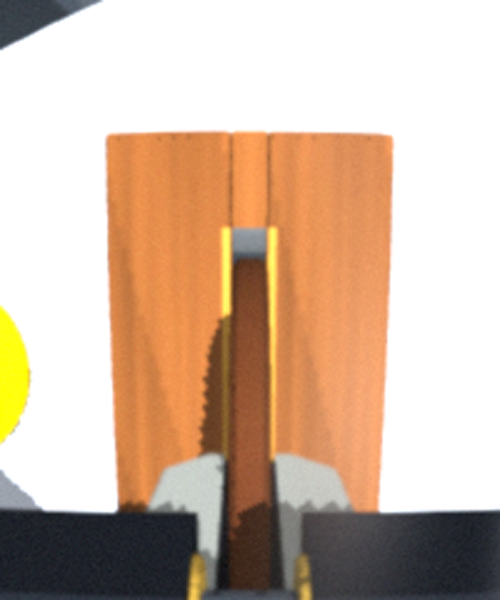

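In the crop the slot runs at cols 231–268 and the coaster at cols 232–269, so it hangs centred on the slot. I'll go down and feel.

Emit:
arm_command(deltas=[[[0.05,0,-1,0,0,0],[0,0,-0.7,0,0,0],[0,0,-0.3,0,0,0],[0,0,-0.2,0,0,0],[0,0,-0.1,0,0,0],[0,0,-0.1,0,0,0],[0,0,-0.1,0,0,0],[0,0,0,0,0,0]]])

```text
t: 7.75
tool_pos: [0.4467, 0.2245, 0.1907]
orientation: [0.618, 3.08, 0.0]
force: [0.5, -0.6, 0.7]
opening: 0.0079
gripper_force: 20.0
```

Emit:
arm_command(deltas=[[[0,0,-0.1,0,0,0],[0,0,-0.1,0,0,0],[0,0,-0.1,0,0,0]]])

```text
t: 8.0
tool_pos: [0.4468, 0.2245, 0.1877]
orientation: [0.618, 3.08, 0.0]
force: [1.3, 0.4, -0.7]
opening: 0.0077
gripper_force: 20.0
```

Emit:
arm_command(deltas=[[[0,0,-0.1,0,0,0],[0,0,-0.1,0,0,0],[0,0,-0.1,0,0,0],[0,0,-0.1,0,0,0]]])

```text
t: 8.33
tool_pos: [0.4467, 0.2244, 0.1835]
orientation: [0.618, 3.08, -0.0]
force: [-0.2, -0.5, -1.6]
opening: 0.0077
gripper_force: 20.0
```

Emit:
arm_command(deltas=[[[0,0,-0.1,0,0,0],[0,0,-0.1,0,0,0],[0,0,-0.1,0,0,0],[0,0,-0.1,0,0,0]]])

```text
t: 8.67
tool_pos: [0.4467, 0.2245, 0.1795]
orientation: [-0.618, -3.08, 0.0]
force: [1.1, -0.7, -1.1]
opening: 0.0077
gripper_force: 20.0
```

It's in the slot, 11 mm below lid height with no force. Carrying on gently.

Emit:
arm_command(deltas=[[[0,0,-0.2,0,0,0],[0,0,-0.2,0,0,0],[0,0,-0.2,0,0,0],[0,0,-0.2,0,0,0],[0,0,-0.2,0,0,0],[0,0,-0.2,0,0,0]]])

```text
t: 9.17
tool_pos: [0.4467, 0.2245, 0.1674]
orientation: [-0.618, -3.08, 0.0]
force: [0.6, 0.5, -0.3]
opening: 0.0079
gripper_force: 20.0
```

Emit:
arm_command(deltas=[[[0,0,-0.2,0,0,0],[0,0,-0.2,0,0,0],[0,0,-0.2,0,0,0],[0,0,-0.2,0,0,0],[0,0,-0.2,0,0,0],[0,0,-0.2,0,0,0]]])

```text
t: 9.67
tool_pos: [0.4467, 0.2245, 0.1554]
orientation: [-0.618, -3.08, -0.0]
force: [-0.5, 0.4, -0.1]
opening: 0.008
gripper_force: 20.0
```

Emit:
arm_command(deltas=[[[0,0,-0.2,0,0,0],[0,0,-0.2,0,0,0],[0,0,-0.2,0,0,0],[0,0,-0.2,0,0,0]]])

```text
t: 10.0
tool_pos: [0.4467, 0.2245, 0.1474]
orientation: [-0.618, -3.08, 0.0]
force: [-0.4, -0.5, -0.4]
opening: 0.0076
gripper_force: 20.0
```

Emit:
arm_command(deltas=[[[0,0,-0.1,0,0,0],[0,0,-0.1,0,0,0],[0,0,-0.1,0,0,0],[0,0,-0.1,0,0,0],[0,0,-0.1,0,0,0],[0,0,-0.1,0,0,0],[0,0,-0.1,0,0,0],[0,0,-0.1,0,0,0]]])

```text
t: 10.67
tool_pos: [0.4471, 0.2244, 0.1398]
orientation: [0.618, 3.079, 0.0]
force: [2.6, -1.0, 0.6]
opening: 0.0079
gripper_force: 20.0
```

Emit:
arm_command(deltas=[[[0,0,-0.1,0,0,0],[0,0,-0.1,0,0,0],[0,0,-0.1,0,0,0]]])

```text
t: 10.92
tool_pos: [0.4476, 0.2243, 0.1371]
orientation: [0.618, 3.078, 0.0]
force: [6.1, -3.0, 3.9]
opening: 0.0081
gripper_force: 20.0
```

Emit:
arm_command(deltas=[[[0,0,-0.1,0,0,0],[0,0,-0.05,0,0,0]]])

```text
t: 11.08
tool_pos: [0.4481, 0.2241, 0.1361]
orientation: [0.618, 3.077, 0.0]
force: [4.7, -3.7, 4.5]
opening: 0.0082
gripper_force: 20.0
```

One roller is pushing the coaster along the slot, at about 6 N. I'll ease it that way, then let go.

Emit:
arm_command(deltas=[[[0.09,-0.04,0,0,0,0],[0.09,-0.04,0,0,0,0],[0.09,-0.04,0,0,0,0],[0,0,0,0,0,0]]])

```text
t: 11.42
tool_pos: [0.4493, 0.2234, 0.1349]
orientation: [-0.618, -3.08, -0.0]
force: [2.2, 0.1, 0.1]
opening: 0.008
gripper_force: 20.0
```

Emit:
arm_command(deltas=[[[0,0,0,0,0,0],[0,0,0,0,0,0],[0,0,0,0,0,0],[0,0,0,0,0,0]]], gripper=-0.4)

```text
t: 11.75
tool_pos: [0.4489, 0.2233, 0.1348]
orientation: [-0.618, -3.079, 0.0]
force: [0.6, 0.4, 0.6]
opening: 0.0269
gripper_force: 0.0
```

Emit:
arm_command(deltas=[[[0,0,1,0,0,0],[0,0,1.5,0,0,0],[0,0,1.5,0,0,0],[0,0,0.5,0,0,0],[0,0,0,0,0,0],[0,0,0,0,0,0]]])

```text
t: 12.25
tool_pos: [0.4495, 0.2234, 0.1803]
orientation: [0.618, 3.08, 0.001]
force: [-0.8, -0.0, 0.7]
opening: 0.0278
gripper_force: 0.0
```

```bash
python3 - <<'E'
from h import *
m=eyes.camera_model("wrist");s=monitor.read_state();im=eyes.read_camera("wrist")
import pickle;pickle.dump(m,open("w4.pkl","wb"));cv2.imwrite("pics/w4.png",im)
print(s["tool_pos"],s["orientation"],s["force"],s["opening"])
sc=eyes.read_camera("scene");cv2.imwrite("pics/s4.png",sc)
A=cv2.resize(cv2.convertScaleAbs(im[60:300,180:380],alpha=1.5),(500,600));B=cv2.resize(sc[140:230,115:220][:, 30:80],(300,540),interpolation=cv2.INTER_CUBIC)
cv2.imwrite("pics/w4c.png",np.hstack([A,np.vstack([B,np.zeros((60,300,3),np.uint8)])]))
E
```

```text
[0.44953053 0.22338224 0.18033513] [6.17989236e-01 3.07965271e+00 6.51700897e-04] [-0.83226914 -0.01371666  0.74729956] 0.027838561635070536
```

View pics/w4c.png

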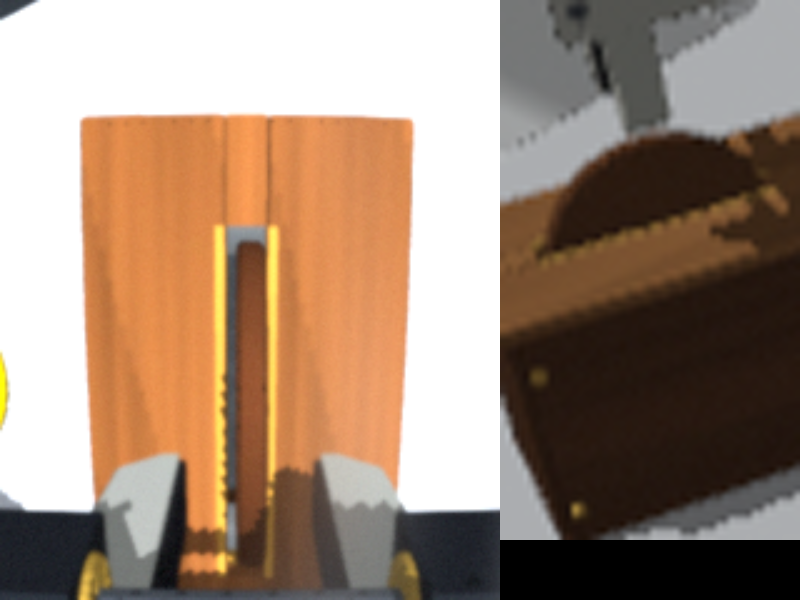

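The coaster rests on the rollers: its edge stands about 38 mm above the lid at crop (250,240–560), leaning slightly to the right. I'll shut the fingers and press its top gently.

Emit:
arm_command(deltas=[[[-0.1,0.1,0,0,0,0],[0,0,0,0,0,0],[0,0,0,0,0,0],[0,0,0,0,0,0],[0,0,-0.5,0,0,0],[0,0,-0.4,0,0,0],[0,0,-0.2,0,0,0],[0,0,-0.1,0,0,0],[0,0,-0.1,0,0,0],[0,0,-0.1,0,0,0],[0,0,-0.1,0,0,0],[0,0,-0.1,0,0,0]]], gripper=-1)

```text
t: 13.35
tool_pos: [0.4485, 0.2243, 0.1642]
orientation: [0.618, 3.08, 0.0]
force: [1.0, 0.3, 0.1]
opening: 0.0005
gripper_force: 0.0
```

Emit:
arm_command(deltas=[[[0,0,-0.1,0,0,0],[0,0,-0.1,0,0,0]]])

```text
t: 13.52
tool_pos: [0.4487, 0.2244, 0.1625]
orientation: [0.618, 3.08, 0.001]
force: [-1.3, -0.2, 6.2]
opening: 0.0002
gripper_force: 2.7
```

Emit:
arm_command(deltas=[[[0,0,-0.1,0,0,0],[0,0,-0.1,0,0,0]]])

```text
t: 13.68
tool_pos: [0.449, 0.2245, 0.1612]
orientation: [0.618, 3.079, 0.001]
force: [-1.4, -0.8, 7.4]
opening: 0.0005
gripper_force: 3.5
```

Emit:
arm_command(deltas=[[[0,0,-0.1,0,0,0],[0,0,-0.1,0,0,0],[0,0,-0.1,0,0,0]]])

```text
t: 13.93
tool_pos: [0.4494, 0.2243, 0.1587]
orientation: [0.618, 3.078, 0.001]
force: [-1.3, -2.2, 7.0]
opening: -0.0001
gripper_force: 4.0
```

Emit:
arm_command(deltas=[[[0,0,-0.1,0,0,0],[0,0,-0.1,0,0,0],[0,0,-0.1,0,0,0]]])

```text
t: 14.18
tool_pos: [0.4491, 0.2243, 0.155]
orientation: [0.618, 3.079, 0.001]
force: [-0.2, -1.2, 7.9]
opening: 0.0003
gripper_force: 3.7
```

Emit:
arm_command(deltas=[[[0,0,-0.1,0,0,0],[0,0,-0.1,0,0,0],[0,0,-0.1,0,0,0],[0,0,-0.1,0,0,0]]])

```text
t: 14.52
tool_pos: [0.4492, 0.2242, 0.1511]
orientation: [0.618, 3.078, 0.001]
force: [0.5, -1.5, 4.6]
opening: 0.0005
gripper_force: 2.5
```

Emit:
arm_command(deltas=[[[0,0,-0.1,0,0,0],[0,0,-0.1,0,0,0],[0,0,-0.1,0,0,0],[0,0,-0.1,0,0,0]]])

```text
t: 14.85
tool_pos: [0.4489, 0.2243, 0.1467]
orientation: [0.618, 3.079, 0.0]
force: [0.5, -2.0, 4.7]
opening: 0.0003
gripper_force: 2.3
```

Emit:
arm_command(deltas=[[[0,0,-0.1,0,0,0],[0,0,-0.1,0,0,0],[0,0,-0.1,0,0,0],[0,0,0,0,0,0]]])

```text
t: 15.18
tool_pos: [0.448, 0.2242, 0.1425]
orientation: [-0.618, -3.079, 0.0]
force: [0.0, -0.2, -0.3]
opening: 0.0004
gripper_force: 0.0
```

The force vanished at about 17 mm above the lid, so it has dropped. I'll lift away and look.

Emit:
arm_command(deltas=[[[0,0,1,0,0,0],[0,0,2,0,0,0],[0,0,2,0,0,0],[0,0,2,0,0,0],[0,0,2,0,0,0],[0,0,1,0,0,0],[0,0,0,0,0,0],[0,0,0,0,0,0],[0,0,0,0,0,0]]])

```text
t: 15.93
tool_pos: [0.4478, 0.2241, 0.2417]
orientation: [-0.618, -3.079, 0.001]
force: [0.0, -0.4, -0.3]
opening: 0.0007
gripper_force: 0.0
```

```bash
python3 - <<'E'
from h import *
print(monitor.read_state()["tool_pos"])
im=eyes.read_camera("wrist");sc=eyes.read_camera("scene")
A=cv2.resize(cv2.convertScaleAbs(im[60:300,180:380],alpha=1.5),(320,384));B=cv2.resize(sc[120:330,110:420],(460,312),interpolation=cv2.INTER_CUBIC)
B=np.vstack([B,np.zeros((72,460,3),np.uint8)]);cv2.imwrite("pics/end.png",np.hstack([A,B]))
E
```

```text
[0.4477749  0.22412517 0.24172203]
```

View pics/end.png

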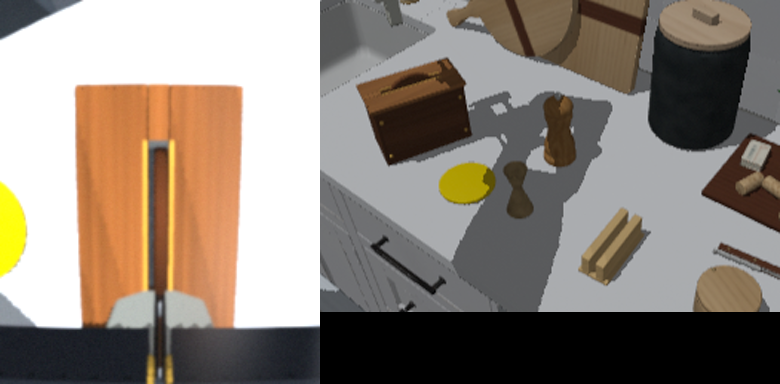

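The scene crop still shows a low dark arc above the slot at (415,78), so it hasn't dropped through yet. Pressing again, gently.

Emit:
arm_command(deltas=[[[0,0,-2,0,0,0],[0,0,-2,0,0,0],[0,0,-2,0,0,0],[0,0,-2,0,0,0],[0,0,-1,0,0,0],[0,0,-0.5,0,0,0],[0,0,-0.3,0,0,0],[0,0,-0.1,0,0,0],[0,0,0,0,0,0]]])

```text
t: 16.78
tool_pos: [0.4489, 0.2245, 0.1449]
orientation: [0.618, 3.079, 0.001]
force: [0.4, -0.4, -0.4]
opening: 0.0002
gripper_force: 0.0
```

Emit:
arm_command(deltas=[[[0,0,-0.1,0,0,0],[0,0,-0.1,0,0,0]]])

```text
t: 16.95
tool_pos: [0.4491, 0.2245, 0.1432]
orientation: [0.618, 3.079, 0.002]
force: [0.0, -0.5, 0.4]
opening: 0.0006
gripper_force: 0.0
```

Emit:
arm_command(deltas=[[[0,0,-0.1,0,0,0],[0,0,-0.1,0,0,0]]])

```text
t: 17.12
tool_pos: [0.4488, 0.2244, 0.1407]
orientation: [0.618, 3.079, 0.001]
force: [-0.6, -0.0, 3.1]
opening: 0.0009
gripper_force: 1.2
```

Emit:
arm_command(deltas=[[[0,0,-0.1,0,0,0],[0,0,-0.1,0,0,0]]])

```text
t: 17.28
tool_pos: [0.4486, 0.2244, 0.1384]
orientation: [0.618, 3.08, 0.001]
force: [0.0, -0.6, 1.2]
opening: 0.0005
gripper_force: 0.6
```

Emit:
arm_command(deltas=[[[0,0,-0.1,0,0,0],[0,0,-0.1,0,0,0]]])

```text
t: 17.45
tool_pos: [0.4483, 0.2242, 0.1359]
orientation: [-0.618, -3.08, 0.0]
force: [0.6, 0.1, 0.4]
opening: 0.0005
gripper_force: 0.0
```

Emit:
arm_command(deltas=[[[0,0,-0.1,0,0,0],[0,0,-0.1,0,0,0]]])

```text
t: 17.62
tool_pos: [0.4482, 0.2242, 0.1338]
orientation: [-0.618, -3.08, 0.0]
force: [-0.2, 0.3, 0.3]
opening: 0.0004
gripper_force: 0.0
```

Emit:
arm_command(deltas=[[[0,0,-0.1,0,0,0],[0,0,-0.1,0,0,0],[0,0,0,0,0,0]]])

```text
t: 17.87
tool_pos: [0.4482, 0.2242, 0.1318]
orientation: [-0.618, -3.08, 0.0]
force: [-0.0, 0.5, -0.3]
opening: 0.0002
gripper_force: 0.0
```

Emit:
arm_command(deltas=[[[0,0,1,0,0,0],[0,0,2,0,0,0],[0,0,2,0,0,0],[0,0,2,0,0,0],[0,0,2,0,0,0],[0,0,2,0,0,0],[0,0,0,0,0,0],[0,0,0,0,0,0],[0,0,0,0,0,0]]])

```text
t: 18.62
tool_pos: [0.4482, 0.2242, 0.2418]
orientation: [-0.618, -3.08, 0.0]
force: [-0.4, 0.0, 0.3]
opening: 0.0003
gripper_force: 0.0
```

```bash
python3 - <<'E'
from h import *
print(monitor.read_state()["tool_pos"])
im=eyes.read_camera("wrist");sc=eyes.read_camera("scene");cv2.imwrite("pics/s5.png",sc)
A=cv2.resize(cv2.convertScaleAbs(im[60:300,180:380],alpha=1.5),(320,384));B=cv2.resize(sc[150:240,125:235],(460,384),interpolation=cv2.INTER_CUBIC)
C=sc[220:380,110:420]
D=cv2.resize(sc[150:350,110:420],(310,200)); D=np.hstack([D,np.zeros((200,470,3),np.uint8)])
cv2.imwrite("pics/end2.png",np.vstack([np.hstack([A,B]),D]))
E
```

```text
[0.44821428 0.22420447 0.24176541]
```

View pics/end2.png

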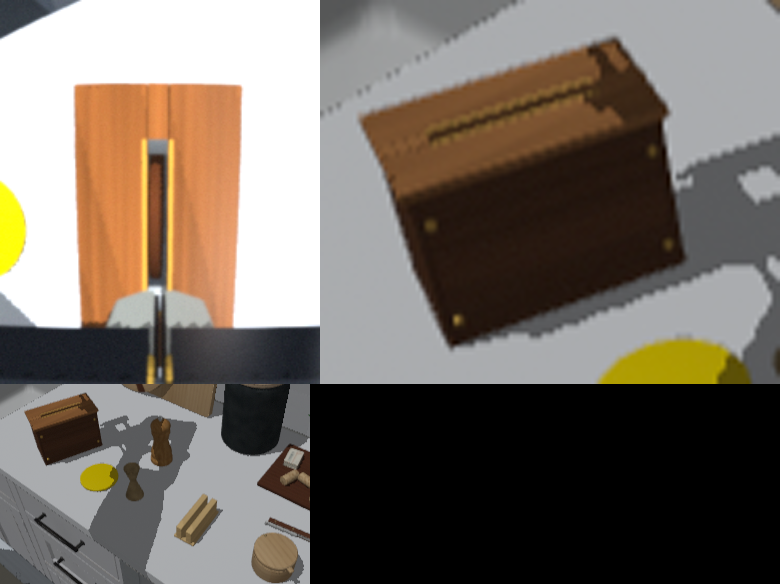

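The coaster is below the lid: nothing stands above it at (510,105), and the brown edge shows inside the slot. The jigger, mill and cellar are still standing, and the robot is clear. Handing in.

```bash
python3 -c "
from plant import ticket;print(ticket.close_job())"
```

```text
the job is handed in; nothing more can be done
None
```

The coaster went through the slot and past the rollers into the box: nothing shows above the lid, the highest force I read was about 8 N, the jigger, mill and cellar still stand, and the job is handed in.

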